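# Close the canister, then hold the coffee pot open for filling

### The job

We are brewing: the grounds have come out of the smaller of the two white canisters and its wooden lid is still standing proud, so press that lid down until it is fully seated. Then lift the hinged lid of the steel coffee pot and hold it open at about 50 degrees from closed so that I can fill the pot; the pot stays standing where it is and the other things are left alone. The lid falls shut if let go, so finish while still holding it steady at that angle.

Things in the scene. Friction and masses are not known exactly. Their poses are not given: they have to be found in the camera images.
- small_canister: the smaller of two round white canisters with wooden lids: 87 mm across, 105 mm high when closed, 0.75 kg, loose. Origin: centre of its underside, z up. The larger one (97 mm across, 125 mm high, lid closed) stands beside it; the two may be swapped
- small_canister_lid (a joint): how far the small canister's lid stands up from fully seated, m: 0 is home, 0.007 to 0.014 at the start. A seal ring holds it with about 7 N of friction: press straight down with more than that (15 to 20 N is plenty) and it slides down to a hard stop and stays there
- canister_knob_top (a point): centre of the top of the small canister lid's round wooden knob (20 mm across, 18 mm high), 105 mm above the canister's underside when seated; moves with the lid
- coffee_pot: brushed steel coffee pot, round body about 130 mm across, 298 mm high over the lid's knob, 0.95 kg, loose. Origin: in the plane of its underside, 16 mm toward the handle from the axis of the round body (the axis is at x = 0, y = -16 mm); z up; its strap handle is at its +y side (reaching y = +95 mm), its spout at -y (to y = -95 mm)
- coffee_pot_lid (a joint): angle of the pot's hinged lid, rad: 0 closed (at the start), grows as it opens, stop at 1.75. The hinge is free: the lid falls shut from the wanted angle when let go
- pot_hinge (a point): a point on the lid's hinge axis, at [0, 36, 256] mm in the pot's frame. The axis runs along the pot's x; opening carries the knob up and toward the handle (+y of the pot). z up and axes as the pot's
- pot_knob (a point): centre of the steel knob on top of the pot's lid: round, 24 mm across, 26 mm high (its top 13 mm above this point, the lid's flat top 13 mm below it). With the lid closed it lies 52 mm to -y of the hinge and 29 mm above it; it moves and turns with the lid (its axes are the pot's when closed). The lid is a disc 98 mm across with a thumb tab behind the hinge
- large_canister: the larger white canister, closed; bystander
- mug_a: white mug, 84 mm high; bystander
- mug_b: white mug, 84 mm high; bystander
- milk_jug: small white jug, 78 mm high; bystander
- teaspoon_a: teaspoon, 130 mm long; bystander
There are look-alikes about, which are no part of the job. What is shaped like the small_canister but green is not meant.

How it is judged:
By the outcome, as a careful person would: the job done as asked, in the order asked, and still so for the second after the job is handed in, while the arm keeps its last pose, push and grip.
It also fails if it takes over 43 s, if anything falls off the work surface, if the arm or the gripper's body presses on something with over 40 N, if the wrist force passes 120 N, or if a joint passes its speed limit or range.

### The arm

A 6-joint arm with a two-finger parallel gripper is mounted at the origin on a cart in front of the work surface, level with it; the furniture and walls round the work are solid. World frame = base frame: x ahead of the robot, y to its left, z up, the work surface at z = 0. Lengths are in mm, angles in rad, forces in N, time in s.
With the tool pointing down it reaches from about 300 to 775 mm from the base axis. Payload 14.6 kg.
Tool frame: the origin (TCP) lies midway between the tips of the shut fingers; the grasp point (between the pads) lies 19 mm behind it; z points along the fingers, y is the line along which they close (so a half turn about z gives the same grasp; the last joint's range is limited). The gripper opens to 94 mm and grips with 3 to 60 N. Pads are 16 mm wide; open, the fingers measure 119 mm over their backs; the gripper's body (75 mm by 177 mm) begins 78 mm behind the grasp point.
Start: joints at [1.096, 0.3, 1.521, -0, 1.321, -0.067], TCP at [218.121, 504.888, 205.446] pointing down, gripper open.
Joint ranges: [-3.03, 3.03], [-0.79, 2.21], [0.23, 2.52], [-1.04, 4.18], [0, 3.07], [-2.55, 2.55]. Speed limits (rad/s): [2.22, 2.22, 2.57, 3.14, 3.14, 3.14].

### API

Orientations are given as [roll, pitch, yaw] about the fixed x, y, z axes, in that order (R = Rz(yaw) Ry(pitch) Rx(roll)).
In Python, from cell import * gives the robot as it stands. The module is installed in compiled form; this text tells all that it offers.
- The arm moves only by the tool servo_tool, never from a script. Its argument "motion" is a list of rows, each an object of numbers: "wx", "wy", "wz": the turn, a rotation vector about the tool's x, y, z in units of 2 rad (1.0 is 2 rad); "dx", "dy", "dz": the shift along the tool's x, y, z in units of 10 cm (1.0 is 10 cm); "fingers": the closure, from -1 (fully open) to 1 (shut). In form: [{"wx": .., "wy": .., "wz": .., "dx": .., "dy": .., "dz": .., "fingers": ..}, ...]. A call has 1 to 10 rows; each row is the pose to reach, as a shift and turn from the pose commanded when the call began, along the tool's axes at that moment; what a row does not reach only later rows make up. A row lasts 1/10 s, in which the tool goes at most 50 mm and 8.59 degrees, less where a joint would pass 70% of its speed; a pose out of reach is approached as far as the arm can. A call with a number of a shift or a turn outside -1 to 1 is refused whole. A call with a gripper value outside its range is refused whole. The fingers move at their own pace and stop on an object; "newtons" is the grip in N (left out, the last holds). Time passes only in rows, so rows that repeat a pose let the fingers close. It gives the time, the measured TCP pose, the force, the opening and the grip force at its end, in the units of the state.
- read_state(): the state, without advancing time (a new reading comes with each control period).
- camera(name): name is "scene" or "top" or "wrist"; returns a dict with "image" (400x640x3 uint8, red, green, blue), "fx", "fy", "cx", "cy" (pixels), "R" (3x3) and "t" (3): a world point X has camera coordinates R X + t. Camera axes: x right, y down, z forward; pixel columns grow to the right and rows downward; lengths in mm; the calibration is good to about 2 mm. The wrist camera is an equidistant fisheye: a pixel r from the principal point sees the ray r / f radians off the axis. A picture is of the moment at which its call begins. There is no depth.
- sign_off(): hands the job in; it is judged then, once.
Trained networks look in a picture, given as the dict that the camera call returned (one of the last four; its "shot" number tells which), for a name from the list of things; names that differ only in an ending like _2 or _b are one class to them, and where a whole thing is asked for, a point or a joint stands for the part that bears it (a point fixed in the world has none). Each returns a list of dicts, best first, with "conf" (0 to 1); they miss things now and then, are a little off and sometimes report something else, mostly with a low value. They report only what shows in the picture. A call takes as long as a camera call. They do not tell look-alikes from the thing itself.
- spot_in(query, picture): "location" ([column, row] in pixels, amid what is visible of it).
- trace(query, picture): "pixels" (400x640 bool, what is visible of it) and "location" ([column, row] in pixels, amid what is visible of it).
The state is a dict: "clock": time; "joints": joint angles; "qd": joint speeds; "effort": joint torques, N m; "eef_pos": TCP position; "eef_rot": TCP orientation; "wrist_force": force on the tool from outside, world axes, zero at the start; "moment": the same for the moment, N m; "finger_gap": finger opening in mm; "finger_force": force on a finger pad.
Only numpy, scipy, OpenCV 4.12 (cv2) and the standard library are available. Lean on these libraries where they do the work, as an engineer would, in place of code of your own. Each camera call takes 0.05 s, during which the arm holds its last target. There are 200 camera calls.

## Working session

There is one attempt and no reset: what is moved stays moved. The work goes in short steps, Python scripts to look and compute and a tool call to move; the robot and the scene stay as the last step left them, time stands still between calls to the robot, and variables do not carry over. Pictures are saved under pics/ and viewed, at most 10 in all, crops included, and the job is handed in when it is done.

Besides the shell and the picture viewer there is one more tool, called by a JSON object that holds its "fn" and its "kwargs". servo_tool: Moves the arm, as the interface text tells. Its arguments: {"type":"object","properties":{"motion":{"type":"array","items":{"type":"object","properties":{"wx":{"type":"number"},"wy":{"type":"number"},"wz":{"type":"number"},"dx":{"type":"number"},"dy":{"type":"number"},"dz":{"type":"number"},"fingers":{"type":"number"}}}},"newtons":{"type":"number"}},"required":["motion"]}

```bash
mkdir -p pics; cat > h.py <<'E'
from cell import *
import numpy as np, cv2
from scipy.spatial.transform import Rotation as Ro
def ray(c,px):
    R=np.array(c["R"]);t=np.array(c["t"])
    d=np.array([(px[0]-c["cx"])/c["fx"],(px[1]-c["cy"])/c["fy"],1.])
    return -R.T@t, R.T@d
def atz(c,px,z):
    o,d=ray(c,px); return o+d*(z-o[2])/d[2]
def proj(c,X):
    p=np.array(c["R"])@np.array(X)+np.array(c["t"]); return [c["fx"]*p[0]/p[2]+c["cx"],c["fy"]*p[1]/p[2]+c["cy"]]
def tri(c1,p1,c2,p2):
    o1,d1=ray(c1,p1);o2,d2=ray(c2,p2)
    s=np.linalg.lstsq(np.c_[d1,-d2],o2-o1,rcond=None)[0]
    a=o1+d1*s[0];b=o2+d2*s[1]; return (a+b)/2,np.linalg.norm(a-b)
def save(n,im): cv2.imwrite("pics/"+n,im[...,::-1])
E
python3 - <<'E'
from h import *
np.set_printoptions(precision=1,suppress=True)
s=camera("scene");t=camera("top")
save("both.png",cv2.resize(np.vstack([s["image"],t["image"]]),(480,600)) if 0 else s["image"]);save("top.png",t["image"])
for q in ["small_canister","canister_knob_top","coffee_pot","pot_knob","pot_hinge","large_canister"]:
    for n,c in(("s",s),("t",t)):
        print(q,n,[(np.round(d["location"],1).tolist(),round(d["conf"],2)) for d in spot_in(q,c)][:5])
for c in(s,t): print(-np.array(c["R"]).T@c["t"],c["fx"])
print(read_state())
E
```

```text
small_canister s [([381.7, 330.9], 0.63), ([359.3, 292.0], 0.56)]
small_canister t [([424.5, 234.1], 0.67), ([465.6, 245.4], 0.6)]
canister_knob_top s [([379.2, 329.4], 0.96), ([359.1, 284.7], 0.78), ([357.2, 291.5], 0.37), ([336.5, 255.5], 0.35)]
canister_knob_top t [([423.5, 238.4], 0.79), ([468.5, 242.8], 0.67), ([425.7, 232.7], 0.33)]
coffee_pot s [([277.7, 166.2], 0.92)]
coffee_pot t [([261.0, 216.3], 0.95)]
pot_knob s [([277.3, 144.0], 0.97), ([360.4, 290.4], 0.16)]
pot_knob t [([257.4, 209.7], 0.86)]
pot_hinge s [([278.1, 142.4], 0.73), ([278.2, 167.8], 0.72), ([239.9, 151.6], 0.51)]
pot_hinge t [([259.5, 214.3], 0.85)]
large_canister s [([336.2, 255.3], 0.71)]
large_canister t [([381.2, 231.3], 0.98), ([253.8, 207.2], 0.18)]
[ -56.2 -822.3 1427.5] 473.89154134137107
[ 265.6  -15.8 1533.5] 447.65836095288824
{'clock': 0.7, 'joints': array([ 1.1,  0.3,  1.5,  0. ,  1.3, -0.1]), 'qd': array([ 0.,  0.,  0., -0., -0.,  0.]), 'effort': array([ -0. , -53.2, -35.3,   0.1,   0. ,   0. ]), 'eef_pos': array([218.1, 504.9, 205.5]), 'eef_rot': array([ 3.1, -0. ,  2.7]), 'wrist_force': array([0.7, 1.3, 0.2]), 'moment': array([-0., -0.,  0.]), 'finger_force': 0.0, 'finger_gap': 94.0815425698427}
```

View pics/both.png

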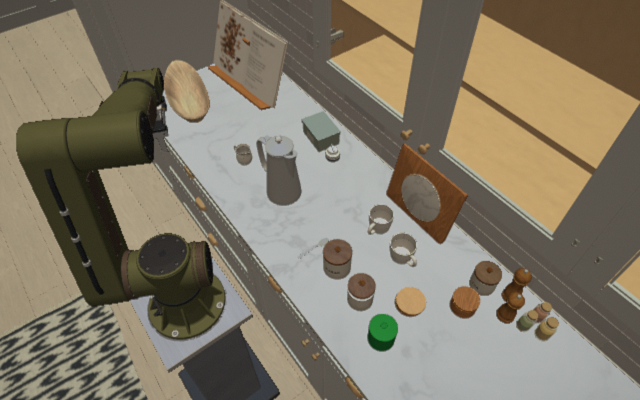

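View pics/top.png

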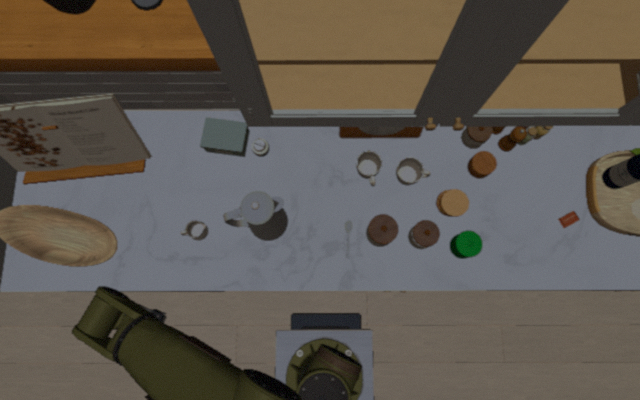

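The scene shows these canister candidates:
- dark-lidded canister at scene (337,257) / top (382,230), the bigger one
- dark-lidded canister at (361,290) / (425,234), the smaller one
- green one at (382,331) / (467,244)
- another by the grinders at (487,276) / (480,133)

The pot is at scene (283,170), with its handle to image left and its spout to the right. Next I'll check a close crop and measure.

```bash
python3 - <<'E'
from h import *
np.set_printoptions(precision=1,suppress=True)
s=camera("scene");t=camera("top")
S,T=s["image"],t["image"]
a=cv2.resize(S[230:350,310:510],(800,480)[0:2],interpolation=3)[:,:]
b=cv2.resize(S[125:210,235:335],(400,340),interpolation=3);c=cv2.resize(T[180:250,215:297],(398,340),interpolation=3)
d=cv2.resize(S[235:310,310:510],(800,300),interpolation=3)
out=np.zeros((640,800,3),np.uint8);out[:300]=d;out[300:,:400]=b;out[300:,400:798]=c
save("crop.png",cv2.resize(out,(750,600)))
def best(q,c,near):
    L=trace(q,c)
    return min(L,key=lambda d:np.hypot(*(np.array(d["location"])-near)))
for q,ns,nt in (("canister_knob_top",(360,286),(425,234)),("pot_knob",(278,142),(257,210))):
    P=[np.array(min(spot_in(q,c),key=lambda d:np.hypot(*(np.array(d["location"])-n)))["location"]) for c,n in((s,ns),(t,nt))]
    print(q,P,tri(s,P[0],t,P[1]))
for q,ns,nt in (("small_canister",(360,292),(425,234)),("large_canister",(337,257),(382,231)),("coffee_pot",(278,160),(257,210))):
    for n,c,nn in(("s",s,ns),("t",t,nt)):
        m=best(q,c,nn)["pixels"]; ys,xs=np.nonzero(m); print(q,n,xs.min(),xs.max(),ys.min(),ys.max(),xs.mean(),ys.mean(),m.sum())
print("other", [atz(t,p,110) for p in((425,234),(382,230),(467,244),(480,133))])
E
```

```text
canister_knob_top [array([361.4, 285.2]), array([468.9, 243.2])] (array([ 394.2, -403. ,  283.2]), np.float64(21.576528303540343))
pot_knob [array([277. , 146.7]), array([258., 207.])] (array([510. , 191.6, 254.1]), np.float64(12.584971286963771))
small_canister s 347 375 273 310 360.45142857142855 291.4057142857143 875
small_canister t 409 439 221 248 423.8578052550232 234.69242658423494 647
large_canister s 323 351 239 279 336.82405566600397 258.8399602385686 1006
large_canister t 367 398 214 246 382.0097919216646 229.92533659730722 817
coffee_pot s 256 301 135 206 279.5574182732607 169.09010896898576 2386
coffee_pot t 224 287 191 241 260.1736011477762 215.52367288378767 2091
other [array([ 453.6, -323.9,  110. ]), array([ 467.1, -186.9,  110. ]), array([ 421. , -455.8,  110. ]), array([ 793.2, -525. ,  110. ])]
```

View pics/crop.png

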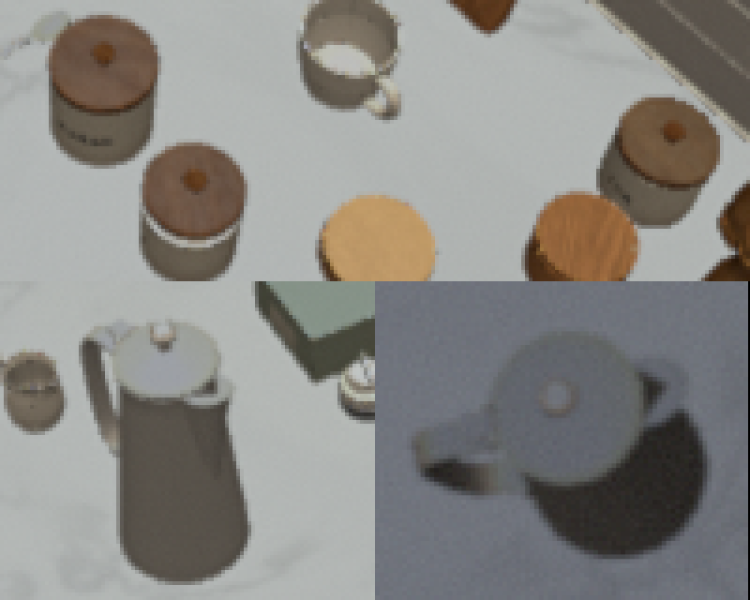

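The crop confirms it: the canister at scene (361,290) has a white ring showing under its raised lid and stands next to the larger one, so it is the target. The pot's knob is at scene (278,139) and top (255,206), with the handle at (224,217) and the spout tip at (283,201) in the top view.

```bash
python3 - <<'E'
from h import *
np.set_printoptions(precision=1,suppress=True)
s=camera("scene");t=camera("top")
print("pk",tri(s,(278.2,138.8),t,(255.2,205.6)),atz(t,(255.2,205.6),287),atz(s,(278.2,138.8),287))
print("ck",tri(s,(362,282.5),t,(425,234)),atz(s,(362,282.5),114),[atz(t,(424.5,234),z) for z in(90,114)])
# lid disc centres
h=atz(t,(225,217),235);sp=atz(t,(282.7,200.6),240);print("handle,spout",h,sp,np.degrees(np.arctan2(*(h-sp)[1::-1])))
# pot body base in both: fit pose by projecting
from scipy.optimize import least_squares
obs=[(s,(278.2,138.8),(0,-16,285)),(t,(255.2,205.6),(0,-16,285)),(t,(282.7,200.6),(0,-95,240)),(t,(225,217),(0,95,230))]
def f(p):
    c,sn=np.cos(p[2]),np.sin(p[2]);r=[]
    for cam,px,X in obs:
        W=[p[0]+c*X[0]-sn*X[1],p[1]+sn*X[0]+c*X[1],X[2]]
        r+=list(np.array(proj(cam,W))-px)
    return r
o=least_squares(f,[500,180,.2]);print(o.x,np.array(o.fun))
# canister silhouettes: lid disc centre
for c,b in((s,"s"),(t,"t")): 
  for X in((455,-318,0),(455,-318,96)): print(b,proj(c,X))
st=read_state();print(st["eef_pos"],st["eef_rot"])
E
```

```text
pk (array([512.5, 192.4, 288.1]), np.float64(1.8603442254973295)) [513.6 192.2 287. ] [512.2 193.6 287. ]
ck (array([ 457.2, -326.6,  103.4]), np.float64(5.995441711718058)) [ 456.  -331.5  114. ] [array([ 456.2, -326.6,   90. ]), array([ 453.1, -321.5,  114. ])]
handle,spout [490.2 288.9 235. ] [537.6 119.2 240. ] 105.61770920181624
[512.  206.6   0.3] [ 1.4  0.3  0.5 -0.7  1.5  0.4 -2.9  1.2]
s [np.float64(357.0746250347405), np.float64(296.3499830919323)]
s [np.float64(358.62199849118144), np.float64(282.3376503486535)]
t [np.float64(416.5359852989777), np.float64(237.83103803284936)]
t [np.float64(422.2338140657752), np.float64(234.1444232766632)]
[218.1 504.9 205.4] [ 3.1 -0.   2.7]
```

```bash
cat >> h.py <<'E'
def rel(targets,pos=None,rot=None):
    """targets: list of (xyz, Rotation or None) -> rows in tool units"""
    st=read_state(); pos=np.array(st["eef_pos"]) if pos is None else np.array(pos)
    R0=Ro.from_euler("xyz",st["eef_rot"]) if rot is None else rot
    for p,R in targets:
        d=R0.inv().apply(np.array(p)-pos)/100; w=(R0.inv()*(R or R0)).as_rotvec()/2
        print("d",np.round(d,3),"w",np.round(w,4))
def down(psi): return Ro.from_euler("xyz",[np.pi,0,np.radians(psi)])
E
python3 - <<'E'
from h import *
st=read_state();print(st["eef_rot"],st["joints"],st["clock"])
D=down(106.5)
rel([((300,400,350),D),((400,150,350),D),((430,-150,330),D),((454,-324,250),D)])
E
```

```text
[ 3.14156771e+00 -4.08013940e-05  2.73380031e+00] [ 1.09638794e+00  2.99911519e-01  1.52097863e+00  4.37323651e-05
  1.32068033e+00 -6.66268663e-02] 1.4
d [-1.168 -0.638 -1.446] w [ 0.     -0.      0.4375]
d [-3.077 -2.537 -1.446] w [ 0.     -0.      0.4375]
d [-4.542 -5.172 -1.246] w [ 0.     -0.      0.4375]
d [-5.453 -6.674 -0.446] w [ 0.     -0.      0.4375]
```

{"fn": "servo_tool", "kwargs": {"motion": [{"dx":-0.3,"dy":-0.2,"dz":-0.4,"wz":0.07,"fingers":1},{"dx":-1,"dy":-0.65,"dz":-1,"wz":0.4375,"fingers":1},{"dx":-1,"dy":-0.65,"dz":-1,"wz":0.4375,"fingers":1},{"dx":-1,"dy":-0.65,"dz":-1,"wz":0.4375,"fingers":1},{"dx":-1,"dy":-0.65,"dz":-1,"wz":0.4375,"fingers":1},{"dx":-1,"dy":-0.65,"dz":-1,"wz":0.4375,"fingers":1},{"dx":-1,"dy":-0.65,"dz":-1,"wz":0.4375,"fingers":1}], "newtons": 20}}

```text
schema error: expected keys wx, wy, wz, dx, dy, dz, fingers
```

{"fn": "servo_tool", "kwargs": {"motion": [{"dx":-0.5,"dz":-0.25},{"dx":-1,"dz":-0.5},{"dx":-1,"dz":-0.5}]}}

```text
schema error: expected keys wx, wy, wz, dx, dy, dz, fingers
```

All keys are required in every row.

{"fn": "servo_tool", "kwargs": {"motion": [{"wx":0,"wy":0,"wz":0.4375,"dx":-1,"dy":-0.65,"dz":-1,"fingers":1},{"wx":0,"wy":0,"wz":0.4375,"dx":-1,"dy":-0.65,"dz":-1,"fingers":1},{"wx":0,"wy":0,"wz":0.4375,"dx":-1,"dy":-0.65,"dz":-1,"fingers":1},{"wx":0,"wy":0,"wz":0.4375,"dx":-1,"dy":-0.65,"dz":-1,"fingers":1},{"wx":0,"wy":0,"wz":0.4375,"dx":-1,"dy":-0.65,"dz":-1,"fingers":1},{"wx":0,"wy":0,"wz":0.4375,"dx":-1,"dy":-0.65,"dz":-1,"fingers":1},{"wx":0,"wy":0,"wz":0.4375,"dx":-1,"dy":-0.65,"dz":-1,"fingers":1}], "newtons": 20}}

```text
clock: 2.1
eef_pos: [284.2, 405.5, 305.5]
eef_rot: [3.141, -0.0, 1.857]
wrist_force: [-0.7, 0.4, 0.1]
finger_gap: 41.3
finger_force: 0.0
```

{"fn": "servo_tool", "kwargs": {"motion": [{"wx":0,"wy":0,"wz":0,"dx":-0.5,"dy":0,"dz":-0.25,"fingers":1},{"wx":0,"wy":0,"wz":0,"dx":-1,"dy":0,"dz":-0.5,"fingers":1},{"wx":0,"wy":0,"wz":0,"dx":-1,"dy":0,"dz":-0.5,"fingers":1}]}}

```text
clock: 2.4
eef_pos: [313.4, 307.5, 358.0]
eef_rot: [3.138, -0.001, 1.861]
wrist_force: [-0.0, 0.0, 0.3]
finger_gap: 17.3
finger_force: 0.0
```

{"fn": "servo_tool", "kwargs": {"motion": [{"wx":0,"wy":0,"wz":0,"dx":-0.5,"dy":0,"dz":0,"fingers":1},{"wx":0,"wy":0,"wz":0,"dx":-1,"dy":-0.07,"dz":0,"fingers":1}]}}

```text
clock: 2.6
eef_pos: [334.3, 211.5, 354.9]
eef_rot: [-3.141, 0.0, 1.864]
wrist_force: [1.4, 0.4, -0.3]
finger_gap: 2.1
finger_force: 0.0
```

{"fn": "servo_tool", "kwargs": {"motion": [{"wx":0,"wy":0,"wz":0,"dx":-0.5,"dy":0,"dz":0,"fingers":1},{"wx":0,"wy":0,"wz":0,"dx":-1,"dy":-0.07,"dz":0,"fingers":1}]}}

```text
clock: 2.8
eef_pos: [355.9, 113.5, 355.1]
eef_rot: [-3.141, -0.0, 1.863]
wrist_force: [1.4, -0.1, 0.2]
finger_gap: 0.5
finger_force: 0.0
```

{"fn": "servo_tool", "kwargs": {"motion": [{"wx":0,"wy":0,"wz":0,"dx":-0.5,"dy":0,"dz":0,"fingers":1},{"wx":0,"wy":0,"wz":0,"dx":-1,"dy":-0.07,"dz":0,"fingers":1}]}}

```text
clock: 3.0
eef_pos: [377.6, 15.9, 355.2]
eef_rot: [3.142, -0.0, 1.863]
wrist_force: [0.4, 0.4, -0.5]
finger_gap: 0.1
finger_force: 0.0
```

{"fn": "servo_tool", "kwargs": {"motion": [{"wx":0,"wy":0,"wz":0,"dx":-0.5,"dy":0,"dz":0,"fingers":1},{"wx":0,"wy":0,"wz":0,"dx":-1,"dy":-0.07,"dz":0,"fingers":1}]}}

```text
clock: 3.2
eef_pos: [399.4, -81.7, 355.1]
eef_rot: [3.142, -0.0, 1.863]
wrist_force: [1.7, 0.0, 0.3]
finger_gap: 0.5
finger_force: 0.0
```

{"fn": "servo_tool", "kwargs": {"motion": [{"wx":0,"wy":0,"wz":0,"dx":-0.5,"dy":0,"dz":0,"fingers":1},{"wx":0,"wy":0,"wz":0,"dx":-1,"dy":-0.07,"dz":0,"fingers":1},{"wx":0,"wy":0,"wz":0,"dx":-1,"dy":-0.07,"dz":0,"fingers":1},{"wx":0,"wy":0,"wz":0,"dx":-1,"dy":-0.07,"dz":0,"fingers":1}]}}

```text
clock: 3.6
eef_pos: [420.8, -178.1, 354.7]
eef_rot: [-3.141, -0.001, 1.86]
wrist_force: [0.1, 0.9, 1.3]
finger_gap: 0.2
finger_force: 0.0
```

{"fn": "servo_tool", "kwargs": {"motion": [{"wx":0,"wy":0,"wz":0,"dx":-0.5,"dy":0,"dz":0.2,"fingers":1},{"wx":0,"wy":0,"wz":0,"dx":-1,"dy":-0.07,"dz":0.4,"fingers":1}]}}

```text
clock: 3.8
eef_pos: [442.4, -267.3, 318.8]
eef_rot: [3.14, 0.002, 1.864]
wrist_force: [0.3, -0.8, -0.1]
finger_gap: 0.3
finger_force: 0.0
```

{"fn": "servo_tool", "kwargs": {"motion": [{"wx":0,"wy":0,"wz":0,"dx":-0.49,"dy":-0.03,"dz":0.4,"fingers":1},{"wx":0,"wy":0,"wz":0,"dx":-0.49,"dy":-0.03,"dz":0.75,"fingers":1},{"wx":0,"wy":0,"wz":0,"dx":-0.49,"dy":-0.03,"dz":0.75,"fingers":1},{"wx":0,"wy":0,"wz":0,"dx":-0.49,"dy":-0.03,"dz":0.75,"fingers":1}]}}

```text
clock: 4.2
eef_pos: [452.8, -314.5, 244.7]
eef_rot: [3.141, -0.0, 1.861]
wrist_force: [0.2, -0.6, 1.4]
finger_gap: 0.6
finger_force: 0.0
```

```bash
cat >> h.py <<'E'
def wray(c,px):
    u=np.array(px)-[c["cx"],c["cy"]];r=np.hypot(*u);th=r/c["fx"]
    d=np.r_[u/max(r,1e-9)*np.sin(th),np.cos(th)]
    R=np.array(c["R"]);return -R.T@np.array(c["t"]),R.T@d
def watz(c,px,z):
    o,d=wray(c,px);return o+d*(z-o[2])/d[2]
def wproj(c,X):
    p=np.array(c["R"])@np.array(X)+np.array(c["t"]);th=np.arctan2(np.hypot(p[0],p[1]),p[2])
    return np.array([c["cx"],c["cy"]])+c["fx"]*th*p[:2]/np.hypot(p[0],p[1])
E
python3 - <<'E'
from h import *
np.set_printoptions(precision=1,suppress=True)
w=camera("wrist");save("w1.png",w["image"])
for q in("canister_knob_top","small_canister"):
    for d in spot_in(q,w)[:4]: print(q,d["location"],d["conf"],watz(w,d["location"],114)[:2],watz(w,d["location"],55)[:2])
st=read_state();print(st["eef_pos"],st["joints"],wproj(w,st["eef_pos"]))
E
```

```text
canister_knob_top [322.8, 203.6] 0.69 [ 455.1 -323.1] [ 459.2 -337.8]
canister_knob_top [526.4, 121.7] 0.48 [ 652.7 -162.7] [ 694.5 -146.8]
small_canister [276.6, 256.1] 0.82 [ 423.2 -395. ] [ 421.4 -423.4]
small_canister [323.7, 200.5] 0.78 [ 455.  -319.7] [ 459.2 -333.7]
small_canister [324.8, 200.4] 0.47 [ 456.1 -319.3] [ 460.4 -333.2]
[ 453.1 -315.2  246.3] [-0.7  0.3  1.5  0.   1.4 -1. ] [322.9 244.4]
```

View pics/w1.png

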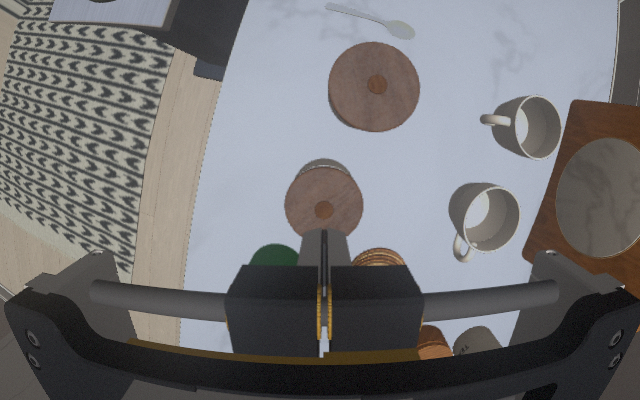

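The wrist view shows the small canister's lid at (324,202) with its knob at about (324,210), the large canister at (374,87) and the green one behind the fingers. I'll pin the knob down by colour.

```bash
python3 - <<'E'
from h import *
np.set_printoptions(precision=1,suppress=True)
w=camera("wrist");s=camera("scene")
for c,(x,y),n,f in((w,(324,210),16,watz),(s,(362,283),8,atz)):
    I=c["image"][y-n:y+n,x-n:x+n].astype(int); sat=I[...,0]-I[...,2]
    m=(sat>(np.percentile(sat,50)+sat.max())/2).astype(np.uint8)
    k,l,stt,cen=cv2.connectedComponentsWithStats(m)
    i=1+np.argmax(stt[1:,4]);p=cen[i]+[x-n,y-n];print(p,stt[i],[f(c,p,z) for z in(105,114)])
o,d=wray(w,(323.5,209.5));print(o,watz(w,(323.5,209.5),114))
E
```

```text
[323.3 209. ] [  7   7  18  17 207] [array([ 458.8, -332.4,  105. ]), array([ 458.1, -329.9,  114. ])]
[361.6 282.2] [ 5  5  6  5 23] [array([ 459.2, -326.7,  105. ]), array([ 455.7, -330.1,  114. ])]
[ 432.9 -246.   425.9] [ 458.4 -330.4  114. ]
```

{"fn": "servo_tool", "kwargs": {"motion": [{"wx":0,"wy":0,"wz":0,"dx":-0.154,"dy":0,"dz":0.4,"fingers":1},{"wx":0,"wy":0,"wz":0,"dx":-0.154,"dy":0,"dz":0.8,"fingers":1},{"wx":0,"wy":0,"wz":0,"dx":-0.154,"dy":0,"dz":1,"fingers":1},{"wx":0,"wy":0,"wz":0,"dx":-0.154,"dy":0,"dz":1,"fingers":1}], "newtons": 30}}

```text
clock: 4.85
eef_pos: [456.0, -329.9, 141.7]
eef_rot: [-3.14, -0.003, 1.859]
wrist_force: [0.4, 0.7, 0.5]
finger_gap: 0.3
finger_force: 0.0
```

{"fn": "servo_tool", "kwargs": {"motion": [{"wx":0,"wy":0,"wz":0,"dx":0,"dy":0,"dz":0.1,"fingers":1},{"wx":0,"wy":0,"wz":0,"dx":0,"dy":0,"dz":0.2,"fingers":1},{"wx":0,"wy":0,"wz":0,"dx":0,"dy":0,"dz":0.24,"fingers":1},{"wx":0,"wy":0,"wz":0,"dx":0,"dy":0,"dz":0.24,"fingers":1}]}}

```text
clock: 5.25
eef_pos: [456.6, -330.7, 119.3]
eef_rot: [-3.141, -0.0, 1.859]
wrist_force: [0.1, -0.4, 0.1]
finger_gap: 0.6
finger_force: 0.0
```

{"fn": "servo_tool", "kwargs": {"motion": [{"wx":0,"wy":0,"wz":0,"dx":0,"dy":0,"dz":0.02,"fingers":1},{"wx":0,"wy":0,"wz":0,"dx":0,"dy":0,"dz":0.04,"fingers":1},{"wx":0,"wy":0,"wz":0,"dx":0,"dy":0,"dz":0.06,"fingers":1},{"wx":0,"wy":0,"wz":0,"dx":0,"dy":0,"dz":0.08,"fingers":1},{"wx":0,"wy":0,"wz":0,"dx":0,"dy":0,"dz":0.08,"fingers":1}]}}

```text
clock: 5.75
eef_pos: [457.0, -331.0, 112.2]
eef_rot: [3.141, 0.001, 1.859]
wrist_force: [-0.4, 0.3, 4.1]
finger_gap: 0.5
finger_force: 1.8
```

{"fn": "servo_tool", "kwargs": {"motion": [{"wx":0,"wy":0,"wz":0,"dx":0,"dy":0,"dz":0.01,"fingers":1},{"wx":0,"wy":0,"wz":0,"dx":0,"dy":0,"dz":0.02,"fingers":1},{"wx":0,"wy":0,"wz":0,"dx":0,"dy":0,"dz":0.03,"fingers":1},{"wx":0,"wy":0,"wz":0,"dx":0,"dy":0,"dz":0.03,"fingers":1}]}}

```text
clock: 6.15
eef_pos: [457.0, -331.0, 109.3]
eef_rot: [3.141, 0.001, 1.859]
wrist_force: [-0.1, 0.6, 5.3]
finger_gap: 0.5
finger_force: 2.2
```

{"fn": "servo_tool", "kwargs": {"motion": [{"wx":0,"wy":0,"wz":0,"dx":0,"dy":0,"dz":0.01,"fingers":1},{"wx":0,"wy":0,"wz":0,"dx":0,"dy":0,"dz":0.02,"fingers":1},{"wx":0,"wy":0,"wz":0,"dx":0,"dy":0,"dz":0.03,"fingers":1},{"wx":0,"wy":0,"wz":0,"dx":0,"dy":0,"dz":0.03,"fingers":1}]}}

```text
clock: 6.55
eef_pos: [457.0, -331.0, 106.3]
eef_rot: [3.141, 0.001, 1.859]
wrist_force: [-0.4, 1.7, 5.9]
finger_gap: 0.6
finger_force: 2.2
```

{"fn": "servo_tool", "kwargs": {"motion": [{"wx":0,"wy":0,"wz":0,"dx":0,"dy":0,"dz":0.01,"fingers":1},{"wx":0,"wy":0,"wz":0,"dx":0,"dy":0,"dz":0.01,"fingers":1}]}}

```text
clock: 6.75
eef_pos: [457.0, -331.0, 105.3]
eef_rot: [3.141, 0.001, 1.859]
wrist_force: [-0.2, 0.7, 5.2]
finger_gap: 0.4
finger_force: 2.3
```

{"fn": "servo_tool", "kwargs": {"motion": [{"wx":0,"wy":0,"wz":0,"dx":0,"dy":0,"dz":0.01,"fingers":1},{"wx":0,"wy":0,"wz":0,"dx":0,"dy":0,"dz":0.01,"fingers":1}]}}

```text
clock: 6.95
eef_pos: [457.0, -331.0, 104.3]
eef_rot: [3.141, 0.001, 1.859]
wrist_force: [-0.5, 0.8, 5.1]
finger_gap: 0.6
finger_force: 2.3
```

{"fn": "servo_tool", "kwargs": {"motion": [{"wx":0,"wy":0,"wz":0,"dx":0,"dy":0,"dz":0.01,"fingers":1},{"wx":0,"wy":0,"wz":0,"dx":0,"dy":0,"dz":0.01,"fingers":1}]}}

```text
clock: 7.15
eef_pos: [457.3, -331.1, 104.0]
eef_rot: [3.14, 0.002, 1.859]
wrist_force: [-1.3, 2.8, 10.4]
finger_gap: 0.3
finger_force: 5.0
```

```bash
python3 - <<'E'
from h import *
s=camera("scene");w=camera("wrist")
out=np.hstack([cv2.resize(s["image"][255:325,325:395],(400,400),interpolation=3),cv2.resize(w["image"][120:270,250:400],(400,400),interpolation=3)])
save("c2.png",out);st=read_state();print(st["wrist_force"],st["eef_pos"])
E
```

```text
[-1.08283958  2.13117979 11.01353918] [ 457.25126596 -331.09078901  103.97756979]
```

View pics/c2.png

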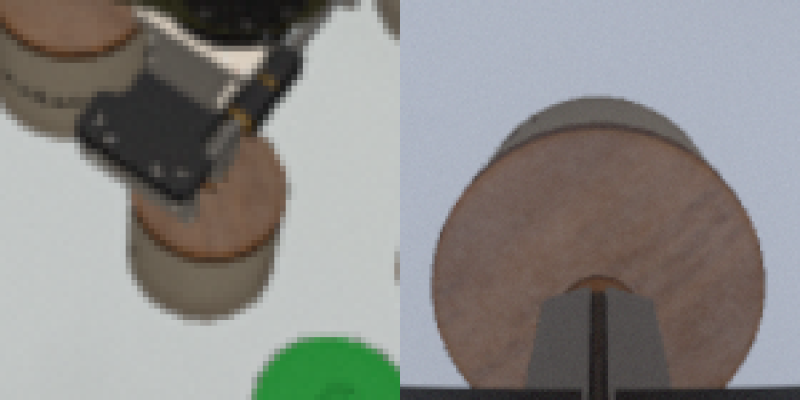

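The white band under the lid is gone and the force is rising at 104 mm, so the lid is at its stop. One firm push to confirm, then I'll lift off.

{"fn": "servo_tool", "kwargs": {"motion": [{"wx":0,"wy":0,"wz":0,"dx":0,"dy":0,"dz":0.01,"fingers":1},{"wx":0,"wy":0,"wz":0,"dx":0,"dy":0,"dz":0.01,"fingers":1}]}}

```text
clock: 7.45
eef_pos: [457.4, -331.2, 103.7]
eef_rot: [3.14, 0.002, 1.859]
wrist_force: [-3.6, 4.0, 18.3]
finger_gap: 0.1
finger_force: 8.0
```

{"fn": "servo_tool", "kwargs": {"motion": [{"wx":0,"wy":0,"wz":0,"dx":0,"dy":0,"dz":-0.1,"fingers":1},{"wx":0,"wy":0,"wz":0,"dx":0,"dy":0,"dz":-0.5,"fingers":1},{"wx":0,"wy":0,"wz":0,"dx":0,"dy":0,"dz":-1,"fingers":1},{"wx":0,"wy":0,"wz":0,"dx":0,"dy":0,"dz":-1,"fingers":1}]}}

```text
clock: 7.85
eef_pos: [458.4, -332.2, 208.4]
eef_rot: [3.136, 0.009, 1.859]
wrist_force: [-0.0, -0.8, 0.2]
finger_gap: 0.4
finger_force: 0.0
```

```bash
python3 - <<'E'
from h import *
s=camera("scene");w=camera("wrist")
out=np.hstack([cv2.resize(s["image"][255:325,325:395],(400,400),interpolation=3),cv2.resize(w["image"][120:270,250:400],(400,400),interpolation=3)])
save("c3.png",out);st=read_state();print(st["wrist_force"],st["eef_pos"],st["clock"])
E
```

```text
[ 0.74758076 -0.61221599 -0.74664908] [ 456.86754689 -330.9711827   202.47191549] 7.95
```

View pics/c3.png

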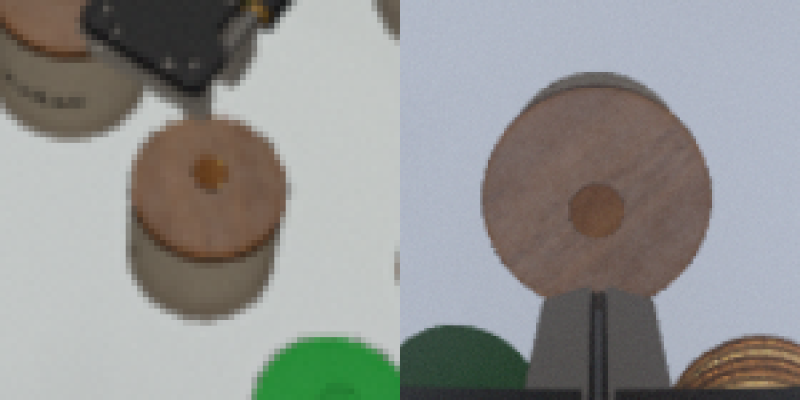

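Both views show the lid flush, with no white band. Now to the pot, going high.

{"fn": "servo_tool", "kwargs": {"motion": [{"wx":0,"wy":0,"wz":0,"dx":0,"dy":0,"dz":-0.5,"fingers":0},{"wx":0,"wy":0,"wz":0,"dx":0.4,"dy":0.1,"dz":-0.95,"fingers":0},{"wx":0,"wy":0,"wz":0,"dx":0.85,"dy":0.3,"dz":-0.95,"fingers":0}]}}

```text
clock: 8.25
eef_pos: [460.5, -248.5, 297.9]
eef_rot: [3.139, 0.003, 1.856]
wrist_force: [0.7, 0.4, -0.6]
finger_gap: 21.0
finger_force: 0.0
```

{"fn": "servo_tool", "kwargs": {"motion": [{"wx":0,"wy":0,"wz":0,"dx":0.4,"dy":0.2,"dz":-0.4,"fingers":0},{"wx":0,"wy":0,"wz":0,"dx":0.8,"dy":0.4,"dz":-0.8,"fingers":0},{"wx":0,"wy":0,"wz":0,"dx":1,"dy":0.4,"dz":-0.9,"fingers":0}]}}

```text
clock: 8.55
eef_pos: [470.8, -138.9, 386.0]
eef_rot: [-3.141, -0.001, 1.859]
wrist_force: [-0.2, 0.3, 0.3]
finger_gap: 44.6
finger_force: 0.0
```

{"fn": "servo_tool", "kwargs": {"motion": [{"wx":0,"wy":0,"wz":0,"dx":0.5,"dy":0.2,"dz":0,"fingers":0},{"wx":0,"wy":0,"wz":0,"dx":1,"dy":0.4,"dz":0,"fingers":0}]}}

```text
clock: 8.75
eef_pos: [479.5, -39.5, 384.7]
eef_rot: [-3.141, -0.0, 1.858]
wrist_force: [2.0, -0.4, -1.0]
finger_gap: 47.2
finger_force: 0.0
```

{"fn": "servo_tool", "kwargs": {"motion": [{"wx":0,"wy":0,"wz":0,"dx":0.5,"dy":0.2,"dz":0,"fingers":0},{"wx":0,"wy":0,"wz":0,"dx":1,"dy":0.4,"dz":0,"fingers":0},{"wx":0,"wy":0,"wz":0,"dx":1,"dy":0.4,"dz":0,"fingers":0}]}}

```text
clock: 9.05
eef_pos: [489.4, 70.3, 383.9]
eef_rot: [-3.139, -0.001, 1.863]
wrist_force: [-0.3, -0.2, 0.3]
finger_gap: 46.8
finger_force: 0.0
```

```bash
python3 - <<'E'
from h import *
np.set_printoptions(precision=2,suppress=True)
st=read_state();print(st["eef_pos"],st["eef_rot"],st["clock"],st["joints"])
rel([((512.5,192.5,380),down(106.5))])
E
```

```text
[489.43  70.31 383.88] [-3.14 -0.    1.86] 9.05 [ 0.07  0.11  1.35  0.    1.69 -0.22]
d [1.1  0.57 0.04] w [-0. -0.  0.]
```

```bash
python3 - <<'E'
from h import *
np.set_printoptions(precision=1,suppress=True)
w=camera("wrist");save("w2.png",w["image"])
for q in("pot_knob","pot_hinge","coffee_pot"):
    for d in spot_in(q,w)[:3]: print(q,d["location"],d["conf"],watz(w,d["location"],298)[:2])
o,_=wray(w,(320,200));print(o)
for yaw in(13,17):
    c,s=np.cos(np.radians(yaw)),np.sin(np.radians(yaw))
    k=np.array([512.5,192.5])
    for n,dy,z in(("knobtop",0,298),("hinge",52,256),("spout",-79,245),("handle",111,240)):
        print(yaw,n,wproj(w,[k[0]-s*dy,k[1]+c*dy,z]))
E
```

```text
pot_knob [375.2, 84.4] 0.75 [501.  186.2]
pot_hinge [375.9, 94.2] 0.71 [504.  178.1]
coffee_pot [375.8, 92.2] 0.92 [503.4 179.8]
coffee_pot [380.1, 85.6] 0.2 [505.3 186.6]
[470.  138.9 563.7]
13 knobtop [389.9  82. ]
13 hinge [384.   38.4]
13 spout [373.4 164.2]
13 handle [383.2  -6.5]
17 knobtop [389.9  82. ]
17 hinge [380.4  38. ]
17 spout [378.6 164.4]
17 handle [376.2  -7.2]
```

View pics/w2.png

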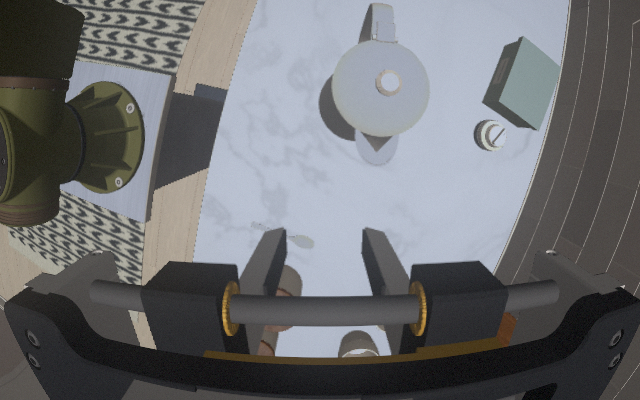

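The knob top is at (388,81) in the wrist view, close to the predicted (390,82). The handle strap at (380,10) and the spout tip at (376,165) give a pot yaw of about 15°. Moving over the knob, fingers closing along the hinge axis.

{"fn": "servo_tool", "kwargs": {"motion": [{"wx":0,"wy":0,"wz":0,"dx":0.4,"dy":0.2,"dz":0,"fingers":0},{"wx":0,"wy":0,"wz":0,"dx":0.8,"dy":0.4,"dz":0,"fingers":0},{"wx":0,"wy":0,"wz":0,"dx":1,"dy":0.5,"dz":0,"fingers":0}]}}

```text
clock: 9.55
eef_pos: [509.7, 177.0, 384.8]
eef_rot: [-3.141, -0.0, 1.858]
wrist_force: [0.3, -0.2, -0.0]
finger_gap: 47.1
finger_force: 0.0
```

{"fn": "servo_tool", "kwargs": {"motion": [{"wx":0,"wy":0,"wz":0.014,"dx":0.11,"dy":0.06,"dz":0.2,"fingers":0},{"wx":0,"wy":0,"wz":0.014,"dx":0.11,"dy":0.06,"dz":0.5,"fingers":0},{"wx":0,"wy":0,"wz":0.014,"dx":0.11,"dy":0.06,"dz":0.5,"fingers":0},{"wx":0,"wy":0,"wz":0.014,"dx":0.11,"dy":0.06,"dz":0.5,"fingers":0}]}}

```text
clock: 9.95
eef_pos: [512.1, 187.3, 336.1]
eef_rot: [-3.141, 0.0, 1.829]
wrist_force: [-0.2, -0.2, 0.3]
finger_gap: 46.7
finger_force: 0.0
```

```bash
python3 - <<'E'
from h import *
np.set_printoptions(precision=2,suppress=True)
w=camera("wrist");save("w3.png",w["image"][60:320,200:450])
st=read_state();print(st["eef_pos"],st["eef_rot"],st["clock"],st["joints"],wproj(w,(511.5,193,298)),wproj(w,st["eef_pos"]))
rel([((511.5,193,277),down(105))])
E
```

```text
[512.33 187.52 336.94] [3.14 0.   1.83] 10.0 [ 0.28  0.23  1.31 -0.    1.6   0.03] [324.02 215.99] [323.07 242.61]
d [0.06 0.01 0.6 ] w [ 0.  0. -0.]
```

View pics/w3.png

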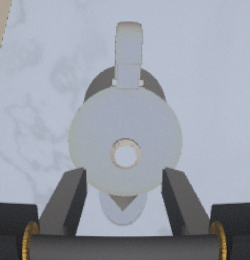

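Knob at (325,212) in the full wrist frame, hinge and handle lined up with the tool x axis. I'm descending onto it with y at about 195.

{"fn": "servo_tool", "kwargs": {"motion": [{"wx":0,"wy":0,"wz":0,"dx":0.08,"dy":0.01,"dz":0.15,"fingers":0},{"wx":0,"wy":0,"wz":0,"dx":0.08,"dy":0.01,"dz":0.35,"fingers":0},{"wx":0,"wy":0,"wz":0,"dx":0.08,"dy":0.01,"dz":0.5,"fingers":0},{"wx":0,"wy":0,"wz":0,"dx":0.08,"dy":0.01,"dz":0.58,"fingers":0},{"wx":0,"wy":0,"wz":0,"dx":0.08,"dy":0.01,"dz":0.58,"fingers":0}]}}

```text
clock: 10.5
eef_pos: [510.9, 196.1, 277.8]
eef_rot: [3.141, 0.0, 1.83]
wrist_force: [-0.6, 0.6, 0.2]
finger_gap: 47.0
finger_force: 0.0
```

{"fn": "servo_tool", "kwargs": {"motion": [{"wx":0,"wy":0,"wz":0,"dx":0,"dy":0,"dz":0,"fingers":0.3},{"wx":0,"wy":0,"wz":0,"dx":0,"dy":0,"dz":0,"fingers":0.4},{"wx":0,"wy":0,"wz":0,"dx":0,"dy":0,"dz":0,"fingers":0.5},{"wx":0,"wy":0,"wz":0,"dx":0,"dy":0,"dz":0,"fingers":0.6},{"wx":0,"wy":0,"wz":0,"dx":0,"dy":0,"dz":0,"fingers":0.6}], "newtons": 5}}

```text
clock: 11.0
eef_pos: [510.7, 196.6, 277.9]
eef_rot: [3.141, 0.0, 1.831]
wrist_force: [-1.3, -0.1, 4.8]
finger_gap: 22.8
finger_force: 5.0
```

{"fn": "servo_tool", "kwargs": {"motion": [{"wx":0,"wy":0,"wz":0,"dx":0,"dy":0,"dz":0,"fingers":0.8},{"wx":0,"wy":0,"wz":0,"dx":0,"dy":0,"dz":0,"fingers":0.8},{"wx":0,"wy":-0.0218,"wz":0,"dx":0.01,"dy":0,"dz":-0.0216,"fingers":0.8},{"wx":0,"wy":-0.0436,"wz":0,"dx":0.021,"dy":0,"dz":-0.0427,"fingers":0.8},{"wx":0,"wy":-0.0436,"wz":0,"dx":0.021,"dy":0,"dz":-0.0427,"fingers":0.8}], "newtons": 14}}

```text
clock: 11.5
eef_pos: [510.1, 199.1, 281.7]
eef_rot: [3.142, 0.088, 1.832]
wrist_force: [-0.3, -1.7, 1.5]
finger_gap: 22.8
finger_force: 14.0
```

```bash
python3 - <<'E'
from h import *
np.set_printoptions(precision=2,suppress=True)
st=read_state();print(st["eef_pos"],st["eef_rot"],st["clock"],st["joints"],st["wrist_force"],st["moment"])
E
```

```text
[510.09 199.09 281.66] [3.14 0.09 1.83] 11.5 [ 0.35  0.26  1.4  -0.09  1.49  0.1 ] [-0.26 -1.7   1.52] [-0.37  0.04 -0.01]
```

{"fn": "servo_tool", "kwargs": {"motion": [{"wx":0,"wy":-0.0218,"wz":0,"dx":0.01,"dy":0,"dz":-0.0216,"fingers":0.8},{"wx":0,"wy":-0.0436,"wz":0,"dx":0.021,"dy":0,"dz":-0.0427,"fingers":0.8},{"wx":0,"wy":-0.0654,"wz":0,"dx":0.033,"dy":0,"dz":-0.0634,"fingers":0.8},{"wx":0,"wy":-0.0873,"wz":0,"dx":0.046,"dy":0,"dz":-0.0835,"fingers":0.8},{"wx":0,"wy":-0.0873,"wz":0,"dx":0.046,"dy":0,"dz":-0.0835,"fingers":0.8}]}}

```text
clock: 12.0
eef_pos: [508.7, 204.2, 289.3]
eef_rot: [-3.141, 0.262, 1.832]
wrist_force: [1.4, -2.4, 1.2]
finger_gap: 22.3
finger_force: 14.0
```

```bash
python3 - <<'E'
from h import *
np.set_printoptions(precision=2,suppress=True)
st=read_state();print(st["eef_pos"],st["eef_rot"],st["clock"],st["joints"],st["wrist_force"],st["moment"])
c=camera("scene");save("s4.png",cv2.resize(c["image"][90:220,200:340],(646,600),interpolation=3))
E
```

```text
[508.69 204.22 289.27] [-3.14  0.26  1.83] 12.0 [ 0.44  0.28  1.37 -0.26  1.54  0.19] [ 1.38 -2.44  1.25] [-0.3  -0.01  0.03]
```

View pics/s4.png

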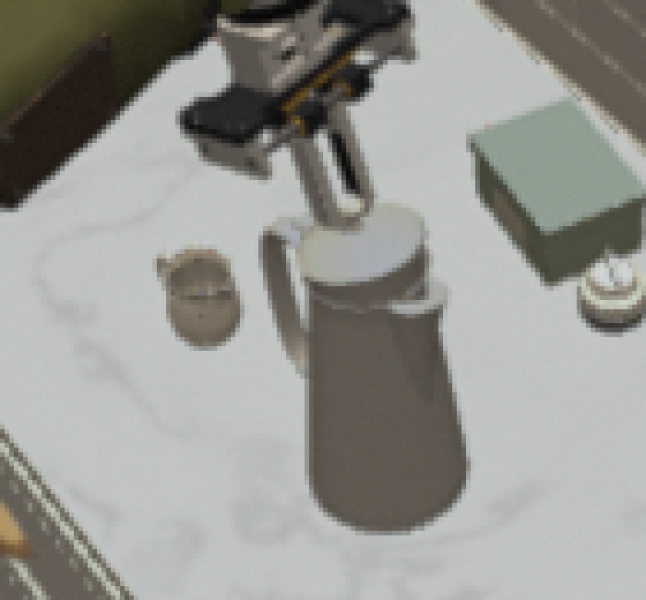

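The lid is opening with the tool at about 15° and the pot upright. Continuing along the arc.

{"fn": "servo_tool", "kwargs": {"motion": [{"wx":0,"wy":-0.0218,"wz":0,"dx":0.01,"dy":0,"dz":-0.0216,"fingers":0.8},{"wx":0,"wy":-0.0436,"wz":0,"dx":0.021,"dy":0,"dz":-0.0427,"fingers":0.8},{"wx":0,"wy":-0.0654,"wz":0,"dx":0.033,"dy":0,"dz":-0.0634,"fingers":0.8},{"wx":0,"wy":-0.0873,"wz":0,"dx":0.046,"dy":0,"dz":-0.0835,"fingers":0.8},{"wx":0,"wy":-0.0873,"wz":0,"dx":0.046,"dy":0,"dz":-0.0835,"fingers":0.8}]}}

```text
clock: 12.55
eef_pos: [507.0, 210.4, 295.9]
eef_rot: [-3.14, 0.436, 1.832]
wrist_force: [1.4, -1.3, 0.1]
finger_gap: 22.2
finger_force: 14.0
```

```bash
python3 - <<'E'
from h import *
np.set_printoptions(precision=2,suppress=True)
st=read_state();R=Ro.from_euler("xyz",st["eef_rot"])
print(st["joints"],"tool force",R.inv().apply(st["wrist_force"]),st["moment"])
E
```

```text
[ 0.53  0.32  1.35 -0.42  1.6   0.28] tool force [-1.52  1.01  0.55] [-0.09 -0.01  0.01]
```

Forces are small. The next 10° steps follow.

{"fn": "servo_tool", "kwargs": {"motion": [{"wx":0,"wy":-0.0218,"wz":0,"dx":0.01,"dy":0,"dz":-0.0216,"fingers":0.8},{"wx":0,"wy":-0.0436,"wz":0,"dx":0.021,"dy":0,"dz":-0.0427,"fingers":0.8},{"wx":0,"wy":-0.0654,"wz":0,"dx":0.033,"dy":0,"dz":-0.0634,"fingers":0.8},{"wx":0,"wy":-0.0873,"wz":0,"dx":0.046,"dy":0,"dz":-0.0835,"fingers":0.8},{"wx":0,"wy":-0.0873,"wz":0,"dx":0.046,"dy":0,"dz":-0.0835,"fingers":0.8}]}}

```text
clock: 13.05
eef_pos: [505.0, 217.7, 301.3]
eef_rot: [-3.139, 0.61, 1.833]
wrist_force: [1.1, 1.0, -0.8]
finger_gap: 22.4
finger_force: 14.0
```

```bash
python3 - <<'E'
from h import *
np.set_printoptions(precision=2,suppress=True)
st=read_state();R=Ro.from_euler("xyz",st["eef_rot"])
print(st["joints"],"tool force",R.inv().apply(st["wrist_force"]),st["moment"])
E
```

```text
[ 0.61  0.37  1.32 -0.57  1.67  0.35] tool force [1.04 1.31 0.3 ] [0.29 0.1  0.09]
```

{"fn": "servo_tool", "kwargs": {"motion": [{"wx":0,"wy":-0.0218,"wz":0,"dx":0.01,"dy":0,"dz":-0.0216,"fingers":0.8},{"wx":0,"wy":-0.0436,"wz":0,"dx":0.021,"dy":0,"dz":-0.0427,"fingers":0.8},{"wx":0,"wy":-0.0654,"wz":0,"dx":0.033,"dy":0,"dz":-0.0634,"fingers":0.8},{"wx":0,"wy":-0.0873,"wz":0,"dx":0.046,"dy":0,"dz":-0.0835,"fingers":0.8},{"wx":0,"wy":-0.0873,"wz":0,"dx":0.046,"dy":0,"dz":-0.0835,"fingers":0.8}]}}

```text
clock: 13.55
eef_pos: [502.8, 225.8, 305.2]
eef_rot: [-3.138, 0.784, 1.834]
wrist_force: [0.4, 1.1, -4.1]
finger_gap: 21.8
finger_force: 14.0
```

```bash
python3 - <<'E'
from h import *
np.set_printoptions(precision=2,suppress=True)
st=read_state();R=Ro.from_euler("xyz",st["eef_rot"])
print(st["joints"],"tool force",R.inv().apply(st["wrist_force"]),st["moment"])
E
```

```text
[ 0.68  0.43  1.3  -0.71  1.74  0.41] tool force [3.59 0.68 2.28] [0.7  0.35 0.06]
```

{"fn": "servo_tool", "kwargs": {"motion": [{"wx":0,"wy":-0.0218,"wz":0,"dx":0.015,"dy":0,"dz":-0.02,"fingers":0.8},{"wx":0,"wy":-0.0436,"wz":0,"dx":0.031,"dy":0,"dz":-0.0385,"fingers":0.8},{"wx":0,"wy":-0.0436,"wz":0,"dx":0.031,"dy":0,"dz":-0.0385,"fingers":0.8}]}}

```text
clock: 13.85
eef_pos: [501.7, 230.4, 306.4]
eef_rot: [-3.14, 0.871, 1.832]
wrist_force: [1.3, -0.7, -2.7]
finger_gap: 22.1
finger_force: 14.0
```

```bash
python3 - <<'E'
from h import *
np.set_printoptions(precision=2,suppress=True)
st=read_state();R=Ro.from_euler("xyz",st["eef_rot"])
print(st["joints"],"tool force",R.inv().apply(st["wrist_force"]),st["moment"],st["clock"])
s=camera("scene");w=camera("wrist")
out=np.hstack([cv2.resize(s["image"][100:210,215:325],(400,400),interpolation=3),cv2.resize(w["image"][80:300,210:430],(400,400),interpolation=3)])
save("f.png",out)
# predicted: lid rim tip & disc centre at angles, scene crop coordinates
yaw=np.radians(15);k=np.array([511.3,194]);c_,s_=np.cos(yaw),np.sin(yaw)
for a in(40,45,50,55):
    r=np.radians(a);L=[]
    for x,y,z in((0,-101,16),(0,-52,16),(49,-52,16),(-49,-52,16)):   # lid flat top, hinge-relative
        y2=y*np.cos(r)+z*np.sin(r);z2=-y*np.sin(r)+z*np.cos(r);y2+=52
        X=[k[0]+c_*x-s_*y2,k[1]+s_*x+c_*y2,256+z2]
        p=(np.array(proj(s,X))-[215,100])*400/110;L.append(p)
    print(a,np.round(L).tolist())
E
```

```text
[ 0.71  0.46  1.29 -0.78  1.78  0.43] tool force [1.42 1.03 2.56] [0.63 0.28 0.1 ] 13.85
40 [[237.0, 112.0], [210.0, 120.0], [244.0, 91.0], [174.0, 149.0]]
45 [[231.0, 104.0], [206.0, 116.0], [241.0, 87.0], [170.0, 145.0]]
50 [[224.0, 97.0], [202.0, 112.0], [237.0, 84.0], [167.0, 142.0]]
55 [[218.0, 90.0], [199.0, 109.0], [233.0, 81.0], [163.0, 138.0]]
```

View pics/f.png

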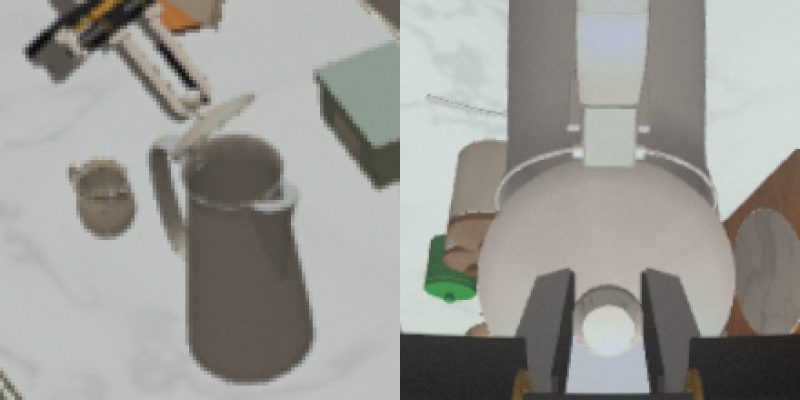

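The left view shows the lid open close to edge-on, with the pot upright and unmoved. The wrist view has the knob between the pads, its top at about (325,261), and the hinge at (325,164). I'll use those to check the lid's angle.

```bash
python3 - <<'E'
from h import *
np.set_printoptions(precision=1,suppress=True)
w=camera("wrist")
yaw=np.radians(15);c_,s_=np.cos(yaw),np.sin(yaw)
for k in((511.3,194),(511.6,192.5)):
  for a in(42,46,50,54):
    r=np.radians(a);L=[]
    for x,y,z in((0,0,0),(0,-52,42),(0,-52,16),(49,-52,16),(-49,-52,16)):
        y2=y*np.cos(r)+z*np.sin(r);z2=-y*np.sin(r)+z*np.cos(r);y2+=52
        L.append(wproj(w,[k[0]+c_*x-s_*y2,k[1]+s_*x+c_*y2,256+z2]))
    print(k,a,np.round(np.array(L),1).tolist())
# widest lid row: lid edges in image
I=w["image"];print([d["location"] for d in spot_in("pot_knob",w)[:2]])
st=read_state();print(st["eef_rot"],st["wrist_force"])
E
```

```text
(511.3, 194) 42 [[322.6, 160.2], [322.4, 263.7], [322.7, 242.3], [394.8, 241.5], [250.7, 241.6]]
(511.3, 194) 46 [[322.6, 160.2], [322.4, 262.6], [322.6, 243.3], [396.1, 242.5], [249.4, 242.5]]
(511.3, 194) 50 [[322.6, 160.2], [322.3, 261.0], [322.6, 244.0], [397.4, 243.2], [248.1, 243.2]]
(511.3, 194) 54 [[322.6, 160.2], [322.2, 258.7], [322.6, 244.3], [398.7, 243.4], [246.6, 243.4]]
(511.6, 192.5) 42 [[322.4, 161.5], [322.3, 264.3], [322.5, 243.0], [394.2, 242.2], [251.1, 242.3]]
(511.6, 192.5) 46 [[322.4, 161.5], [322.2, 263.3], [322.5, 244.0], [395.5, 243.2], [249.8, 243.3]]
(511.6, 192.5) 50 [[322.4, 161.5], [322.2, 261.7], [322.5, 244.7], [396.7, 243.9], [248.4, 243.9]]
(511.6, 192.5) 54 [[322.4, 161.5], [322.1, 259.4], [322.4, 245.0], [398.1, 244.1], [247.0, 244.2]]
[[321.6, 217.2]]
[-3.1  0.9  1.8] [-0.1 -0.1 -4.6]
```

```bash
python3 - <<'E'
from h import *
np.set_printoptions(precision=1,suppress=True)
s=camera("scene");t=camera("top")
for n,c in(("s",s),("t",t)):
  for q in("coffee_pot_lid","pot_knob","coffee_pot"):
    for d in trace(q,c)[:2]:
        m=d["pixels"];ys,xs=np.nonzero(m);print(n,q,d["conf"],d["location"],m.sum(),xs.min(),xs.max(),ys.min(),ys.max())
# raw profiles across lid: scene crop centre (215,125)/(400/110)+offset
g=cv2.cvtColor(s["image"],cv2.COLOR_RGB2GRAY)
g0=cv2.cvtColor(cv2.imread("pics/both.png")[...,::-1].copy(),cv2.COLOR_RGB2GRAY)
print(g[120:150,260:292]);print(g0[130:166,260:300:2])
E
```

```text
s coffee_pot_lid 0.52 [271.3, 131.7] 117 263 283 126 142
s pot_knob 0.51 [273.4, 133.5] 120 263 283 126 142
t coffee_pot_lid 0.58 [244.5, 206.4] 524 234 257 190 223
t pot_knob 0.85 [247.2, 210.0] 541 234 257 190 224
t coffee_pot 0.6 [261.5, 217.2] 2070 224 288 190 240
[[189 193 188 145  67  19  59 139 164 168 174 182 189 190 191 190 189 191
  191 189 189 190 188 189 188 189 188 188 189 189 188 188]
 [185 190 191 187 116  44  21  80 143 164 166 168 185 190 190 190 191 189
  189 190 188 187 189 189 189 189 189 189 188 188 187 189]
 [173 177 189 191 164  92  31  29  90 146 166 174 185 190 190 191 190 190
  189 188 189 189 188 189 188 189 187 187 187 187 186 187]
 [165 152 175 190 190 146  82  33  53 104 152 166 174 187 189 190 188 188
  188 189 189 188 189 190 188 188 188 188 188 188 186 187]
 [167 147 151 183 193 187 137 110 112 111 130 159 168 181 189 187 188 189
  187 188 188 189 188 187 188 186 187 186 186 187 188 188]
 [168 164 155 181 190 189 168 182 182 165 113 143 163 182 188 188 188 188
  188 188 183 184 180 178 175 186 186 187 189 188 189 190]
 [140 165 166 175 180 176 169 176
[... 5520 characters left out ...]
 139  80
  146 181]
 [ 95  88  97 139  79  79  77  77  77  77  77  76  74  92 107 102  81  68
  168 180]
 [101  89  91 128  79  80  79  79  80  78  78  78  75  74  77  74  70  66
  170 179]
 [111  90  93 119  77  82  82  81  82  79  80  83  77  74  75  73  74  72
  172 181]
 [121  93  95 100  77  82  83  83  82  82  82  81  79  74  77  76  74  73
  175 179]
 [151  96  99  89  78  82  82  82  84  83  82  83  82  75  78  74  72  71
  172 181]
 [179 102 108  95  78  81  82  83  83  85  83  83  83  76  76  76  72  68
  171 179]
 [181 110 112 103  78  83  82  82  84  83  82  83  83  75  77  76  73  65
  167 180]
 [181 110 121 107  77  82  83  84  83  84  83  82  84  76  76  77  74  65
  158 180]]
```

```bash
python3 - <<'E'
from h import *
s=camera("scene");t=camera("top")
yaw=np.radians(15);c_,s_=np.cos(yaw),np.sin(yaw)
ph=np.linspace(0,2*np.pi,90)
def pts(a,k,th):
    r=np.radians(a);P=[]
    for z0 in(16,16-th):
        x=49*np.cos(ph);y=-52+49*np.sin(ph)
        y2=y*np.cos(r)+z0*np.sin(r)+52;z2=-y*np.sin(r)+z0*np.cos(r)
        P.append(np.c_[k[0]+c_*x-s_*y2,k[1]+s_*x+c_*y2,256+z2])
    return np.vstack(P)
def mask(c,P):
    p=np.array([proj(c,X) for X in P]);m=np.zeros((1600,2560),np.uint8)
    cv2.fillPoly(m,[cv2.convexHull((p*4+1.5).round().astype(np.int32))],1)
    return cv2.resize(m.astype(np.float32),(640,400),interpolation=cv2.INTER_AREA)
M={}
for n,c in(("s",s),("t",t)):
    M[n]=trace("coffee_pot_lid",c)[0]["pixels"]; ys,xs=np.nonzero(M[n]);print(n,xs.mean(),ys.mean(),np.linalg.eigvalsh(np.cov(xs,ys))**.5*2, M[n].sum())
k=(511.6,193)
for a in range(38,60,2):
    o=[a]
    for n,c in(("s",s),("t",t)):
        for th in(4,10):
            m=mask(c,pts(a,k,th))>.5;ys,xs=np.nonzero(m)
            o+=[n,th,round(xs.mean(),1),round(ys.mean(),1),np.round(np.linalg.eigvalsh(np.cov(xs,ys))**.5*2,1).tolist(),int(m.sum()),round((m&M[n]).sum()/(m|M[n]).sum(),2)]
    print(*o)
E
```

```text
s 270.8712121212121 132.18939393939394 [ 7.07946411 10.52468514] 132
t 247.95183044315993 206.48362235067438 [ 9.97970447 17.31112496] 519
38 s 4 273.6 134.0 [4.0, 15.0] 186 0.41 s 10 274.1 134.8 [5.0, 15.4] 238 0.34 t 4 247.7 207.2 [12.7, 17.7] 706 0.73 t 10 248.4 207.2 [13.4, 17.9] 756 0.68
40 s 4 273.2 133.6 [3.6, 15.2] 168 0.46 s 10 273.7 134.3 [4.6, 15.3] 218 0.37 t 4 247.1 207.3 [12.5, 17.7] 693 0.75 t 10 247.8 207.2 [13.2, 17.9] 741 0.7
42 s 4 272.8 133.2 [3.2, 15.1] 149 0.49 s 10 273.3 133.9 [4.2, 15.6] 202 0.4 t 4 246.5 207.4 [12.0, 17.7] 666 0.77 t 10 247.2 207.4 [12.8, 17.9] 718 0.72
44 s 4 272.3 132.8 [2.7, 15.1] 127 0.5 s 10 272.8 133.6 [3.7, 15.5] 180 0.44 t 4 245.9 207.5 [11.5, 17.7] 638 0.75 t 10 246.6 207.5 [12.3, 18.0] 695 0.74
46 s 4 272.1 132.3 [2.3, 15.5] 110 0.37 s 10 272.7 132.9 [3.3, 15.8] 162 0.48 t 4 245.3 207.7 [11.0, 17.8] 616 0.69 t 10 246.0 207.6 [11.9, 17.9] 666 0.76
48 s 4 271.6 132.0 [1.8, 15.9] 89 0.25 s 10 272.3 132.6 [2.9, 16.2] 142 0.47 t 4 244.6 207.7 [10.5, 17.8] 588 0.63 t 10 245.5 207.7 [11.4, 18.1] 646 0.71
50 s 4 271.3 131.5 [1.4, 15.8] 69 0.15 s 10 271.8 132.3 [2.4, 16.2] 122 0.36 t 4 243.9 207.9 [9.9, 17.9] 556 0.56 t 10 244.9 207.8 [11.0, 18.1] 624 0.66
52 s 4 271.3 130.8 [1.0, 16.7] 49 0.06 s 10 271.7 131.6 [2.1, 16.7] 103 0.25 t 4 243.2 207.8 [9.5, 17.9] 534 0.5 t 10 244.2 207.9 [10.5, 18.2] 600 0.59
54 s 4 270.4 130.7 [1.2, 15.9] 60 0.07 s 10 271.1 131.3 [2.2, 16.4] 112 0.19 t 4 242.6 208.0 [9.0, 18.0] 507 0.45 t 10 243.6 207.9 [10.1, 18.2] 575 0.54
56 s 4 270.1 130.3 [1.7, 16.1] 84 0.07 s 10 270.5 131.1 [2.7, 16.0] 131 0.18 t 4 242.0 208.2 [8.5, 18.0] 477 0.39 t 10 243.0 208.0 [9.6, 18.3] 548 0.49
58 s 4 269.5 130.1 [2.1, 15.5] 102 0.1 s 10 270.3 130.6 [3.1, 16.0] 155 0.19 t 4 241.3 208.1 [7.8, 18.0] 442 0.34 t 10 242.4 208.1 [8.9, 18.3] 513 0.43
```

```bash
python3 - <<'E'
from h import *
s=camera("scene");t=camera("top")
yaw=np.radians(15);c_,s_=np.cos(yaw),np.sin(yaw);ph=np.linspace(0,2*np.pi,180)
k=(511.6,193)
for c,n in((s,"s"),(t,"t")):
    p=np.array([proj(c,(k[0]+49*np.cos(a),k[1]+49*np.sin(a),272)) for a in ph]);print(n,p.min(0),p.max(0),p.mean(0))
I=cv2.imread("pics/both.png",0);J=cv2.imread("pics/top.png",0)
print("scene row146",I[146,255:300]);print("col283",I[128:160,283]);print("col270",I[128:160,270])
print("top row 208",J[208,232:285]);print("top col 257",J[185:232,262])
E
```

```text
s [264.1890568  132.09942459] [292.79995087 152.47080789] [278.56545816 142.15457788]
t [238.68716722 190.68727389] [272.8070832  224.18947316] [255.75075664 207.27985177]
scene row146 [181 145  91  75  74  71  78 141 178 176 161 157 158 158 159 157 158 158
 158 159 159 160 159 160 160 158 160 159 159 159 158 157 157 158 157 158
 157 154 150 175 181 182 181 181 180]
col283 [180 180 181 180 180 180 181 175 158 157 159 159 158 159 159 159 159 158
 159 159 159 160 159 159 159 160 150 124 103  74  76  79]
col270 [178 178 179 178 179 178 178 179 170 149 153 156 156 159 159 158 157 157
 157 158 158 159 157 160 159 152 128  95  73  74  78  79]
top row 208 [115 116 110 111 110 108 103  95  90  93  98 100 100 100  99  99  98  99
 100  95  89  93  98  96  93  93  93 100  99  99  98 102  98  99 103 100
 100  99  97 101 100  86  68  77  96 100 101  95  88  73  70  89 107]
top col 257 [114 115 114 114 115 113 108 101 100 100 101 101  96  98  98 100  99  99
  99  99 101  99 100  98  97 101 101 100  98 101 100 102 105 101 100  98
 101  99  84  54  44  44  44  42  44  43  43]
```

Correcting for each camera's offset, measured on the closed lid, the estimates are 46–48° from the pictures and about 50° from the tool's arc. I'll add 2° and let it settle.

{"fn": "servo_tool", "kwargs": {"motion": [{"wx":0,"wy":-0.009,"wz":0,"dx":0.005,"dy":0,"dz":-0.008,"fingers":0.8},{"wx":0,"wy":-0.0175,"wz":0,"dx":0.01,"dy":0,"dz":-0.016,"fingers":0.8},{"wx":0,"wy":-0.0175,"wz":0,"dx":0.01,"dy":0,"dz":-0.016,"fingers":0.8},{"wx":0,"wy":-0.0175,"wz":0,"dx":0.01,"dy":0,"dz":-0.016,"fingers":0.8},{"wx":0,"wy":-0.0175,"wz":0,"dx":0.01,"dy":0,"dz":-0.016,"fingers":0.8},{"wx":0,"wy":-0.0175,"wz":0,"dx":0.01,"dy":0,"dz":-0.016,"fingers":0.8}]}}

```text
clock: 15.35
eef_pos: [501.2, 232.4, 307.1]
eef_rot: [3.142, 0.908, 1.831]
wrist_force: [0.4, 0.1, -5.2]
finger_gap: 22.2
finger_force: 14.0
```

```bash
python3 - <<'E'
from h import *
np.set_printoptions(precision=2,suppress=True)
st=read_state();print(st["eef_pos"],st["eef_rot"],st["wrist_force"],st["moment"],st["finger_gap"],st["clock"],st["joints"])
s=camera("scene");t=camera("top")
for n,c in(("s",s),("t",t)):
  for q in("coffee_pot_lid","coffee_pot"):
    m=trace(q,c)[0]["pixels"];ys,xs=np.nonzero(m);print(n,q,xs.min(),xs.max(),ys.min(),ys.max(),m.sum())
E
```

```text
[501.17 232.37 307.1 ] [3.14 0.91 1.83] [ 0.41  0.1  -5.17] [ 1.03  0.51 -0.01] 22.212648764480022 15.35 [ 0.72  0.47  1.29 -0.81  1.8   0.44]Traceback (most recent call last):
  File "<stdin>", line 7, in <module>
IndexError: list index out of range
```

```bash
python3 - <<'E'
from h import *
s=camera("scene");t=camera("top")
for n,c in(("s",s),("t",t)):
    for d in trace("coffee_pot",c)[:1]:
        ys,xs=np.nonzero(d["pixels"]);print(n,xs.min(),xs.max(),ys.min(),ys.max())
g0=cv2.imread("pics/both.png",0).astype(int)[165:210,262:305];g=cv2.cvtColor(s["image"],cv2.COLOR_RGB2GRAY).astype(np.float32)[165:210,262:305]
print("pot shift px",cv2.phaseCorrelate(g0.astype(np.float32),g))
st=read_state();print(st["wrist_force"],st["finger_gap"],st["finger_force"],st["eef_pos"])
E
```

```text
s 256 300 125 205
pot shift px ((0.2305843010815387, 0.34300847058756645), 1.0103702213146069)
[ 5.29241887e-03  1.04970622e-02 -5.66049976e+00] 22.170953958842475 13.999695408419939 [501.16850348 232.37809415 307.11640063]
```

The pot has not moved (0.3 px), the grip is steady and the lid is held open. Handing in.

```bash
python3 -c "
from cell import *
print(sign_off())"
```

```text
the job is handed in; nothing more can be done
None
```

I pressed the small canister's lid down until it was fully seated, then lifted the coffee pot's lid and signed off while still gripping it steady at about 50° (my estimates span roughly 48–52°), with the pot standing where it was.

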